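Lock the swing-arm pivot nut with its pin

TASK

Tighten (clockwise from above) the slotted castle nut on the swing-arm pivot just to the next slot that lines up with the cross hole in the spindle, neither going past it nor backing off to the slot before. Then take the red-handled locking pin from its blue rest and push it gently, without forcing it, through slot and hole - feel for the hole's height, it is not exactly known - until its collar is pressed fully home against the nut. Leave the pin there and disturb nothing else on the trolley.

Things in the scene. Friction and masses are not known exactly. Their poses are not given: they have to be found in the camera images.
- pivot: White swing-arm pivot, bolted down; origin on the table under its upright spindle, axes as hole. Flange 110 mm square, column, grey hub (72 mm diameter, top 70 mm above the table), brass washer (56 mm diameter, top at 73 mm), the nut. The grey arm, 36 mm wide, top at 68 mm (78 at its black end), runs along +x to 187 mm from the spindle.
- hole (a point): Nominal centre of the square cross hole (9 x 9 mm, right through) in the steel spindle (30 mm diameter), on its axis, 100.5 mm above the table. The spindle stands on shims: the real hole is up to 5.5 mm HIGHER OR LOWER than this point (spindle's end 113 mm above the table, +-5.5). y is the line of the hole (yellow line on the spindle's end), x along the grey arm, z up.
- nut_centre (a point): Centre of the steel castle nut on the spindle: hexagon 46 mm over flats, 38 mm tall (73 to 111 mm above the table), six slots 9.5 mm wide, 21 mm deep, open at the top, one through the middle of each flat. Turns about z against friction (about 0.25 N m), stays where left, keeps its height. Clockwise from above tightens. y points out through the next slot, z up.
- next_slot (a point): Mouth of the slot that is next to line up when tightening: middle of a flat, 23 mm out from the nut's axis, 100.5 mm above the table. Lined up, it lies on the hole's y axis (+y side), the opposite slot on the -y side; at the start it is 0.3 to 0.85 rad short of that.
- pin_grip (a point): Grip point of the loose pin: on its upright red plate, 25 mm above the shank's axis, mid-thickness. The plate is 10 mm thick (x), 24 mm long (y, 12 either side of this point), and reaches from 37 mm below this point to 13 mm above. y points along the shank to its tip, z up. The collar's face is 16 mm ahead in y.
- pin_fit (a point): Point on the pin's shank axis, 23 mm ahead of the collar's face; y along the shank to its tip. With the collar fully home against the nut's flat it lies on the spindle's axis, at the real hole's height. The pin may enter from either side.
- pin: The loose locking pin, about 50 g; origin at the centre of the collar's face, y along the shank, z up the red plate. Steel collar 16 x 16 mm, 4 mm thick, in front of the plate; square shank 7 x 7 mm, 54 mm long from the collar's face, the last 1 mm chamfered to 6 mm. About 1 mm clearance all round in the hole.
- pin_rest: Fixed blue rest that holds the pin level at the start, shank axis 30 mm above the table; the pin lifts straight up. 60 x 110 mm, 18 mm high, with little walls to 32 mm beside the plate's foot and the shank. Origin on the table under the collar's face, y along the shank.
- spare_nut: bystander: loose brass nut, about 46 mm, 20 mm high, origin under its centre
- spanner: bystander: steel spanner 180 mm long lying on the table
- wipes: bystander: white and green canister, 90 mm diameter, 190 mm tall, origin under its centre
- drum: bystander: steel drum, 100 mm diameter, 110 mm tall, origin under its centre
- test_box: bystander: white and orange carton 90 x 150 x 75 mm, origin under its centre
- swab_box: bystander: open box of swabs 80 x 80 x 85 mm, swabs to about 107 mm, origin under its centre
- dish: bystander: steel bowl, 100 mm diameter, 35 mm high, origin under its centre
Things that resemble listed ones, but are neither listed nor needed, are in the scene too. Of the things shaped like the pin, the red one is meant.

How it is judged:
On the way, in this order (a step that is already met when the one before it is completed fails the run):
1. the next slot is lined up with the cross hole, the pin still in its rest (x of next_slot in the frame of hole between -0.0025 and 0.0025 m and distance of pin_grip from where it was at the start of the episode below 0.02 m), for 0.2 s.
2. the pin is lifted out of its rest (distance of pin_grip from where it was at the start of the episode above 0.05 m), for 0.1 s.
3. the pin is through slot and hole, its collar pressed home against the nut (x of next_slot in the frame of hole between -0.0025 and 0.0025 m and x of pin_fit in the frame of hole between -0.003 and 0.003 m and y of pin_fit in the frame of hole between -0.0025 and 0.0025 m and z of pin_fit in the frame of hole between -0.008 and 0.008 m and angle between the y axis of pin_fit and the y axis of hole, either way round below 0.12 rad and contact force between pin and pivot above 2 N), for 0.05 s.
At the end, for the whole second after the job is handed in: The next slot is lined up with the cross hole within 2.5 mm at its mouth; the pin lies through slot and hole, its collar home within 2.5 mm, its fit point within 3 mm of the spindle's axis sideways, and its shank within 0.12 rad of the hole's line, at rest and released (x of next_slot in the frame of hole between -0.0025 and 0.0025 m and x of pin_fit in the frame of hole between -0.003 and 0.003 m and y of pin_fit in the frame of hole between -0.0025 and 0.0025 m and z of pin_fit in the frame of hole between -0.008 and 0.008 m and angle between the y axis of pin_fit and the y axis of hole, either way round below 0.12 rad and linear speed of pin below 0.02 m/s); the robot touches nothing.
It fails at once if the nut is turned past the slot (over 0.25 rad too far) (x of next_slot in the frame of hole above 0.0057 m).
It fails at once if the nut is backed off to the slot before (x of next_slot in the frame of hole below -0.0194 m).
It fails at once if the pin is forced: more than 25 N against the pivot, its spindle or nut (contact force between pin and pivot above 25 N).
It fails at once if another thing on the trolley is moved more than 20 mm (distance of any of spare_nut, spanner, wipes, drum, test_box, swab_box, dish from where it was at the start of the episode above 0.02 m).
It also fails if it takes over 67 s, if anything falls off the work surface, if the arm or the gripper's body presses on something with over 40 N, if the wrist force passes 120 N, or if a joint passes its speed limit or range.

ROBOT

A 7-joint arm with a two-finger parallel gripper is mounted at the origin on the work surface. World frame = base frame: x ahead of the robot, y to its left, z up, the work surface at z = 0. Lengths are in m, angles in rad, forces in N, time in s.
With the tool pointing down it reaches from about 0.35 to 0.9 m from the base axis. Payload 8.1 kg.
Tool frame: the origin (TCP) lies at the very end of the fingers, on their centre line; the grasp point (between the pads) lies 19 mm behind it (arm.tcp_to_grasp is the z of the grasp point in the tool frame, in m); z points along the fingers, y is the line along which they close (so a half turn about z gives the same grasp; the last joint's range is limited). The gripper opens to 92 mm and grips with 3 to 60 N. Pads are 19 mm wide; open, the fingers measure 130 mm over their backs; the gripper's body (75 mm by 190 mm) begins 47 mm behind the grasp point.
Start: joints at [-0.103, 0.434, 0.025, 1.573, -0.012, 1.134, -0.075], TCP at [0.625, -0, 0.227] pointing down, gripper open.
Joint ranges: [-2.62, 2.62], [-0.44, 2.09], [-1.27, 1.32], [0.08, 2.57], [-1.32, 4.46], [0.12, 2], [-2.74, 2.74]. Speed limits (rad/s): [2.22, 2.22, 3.01, 3.01, 3.14, 3.14, 3.14].

INTERFACE

Orientations are given as a rotation vector (axis times angle).
In Python, from cell import readout, vision, sign_off, arm gives the robot as it stands. The module is installed in compiled form; this text tells all that it offers.
- The arm moves only by the shell command python3 -m creep 'ROWS' [FORCE]. ROWS is JSON, a list of rows, each a list of 5 numbers: the shift along the tool's x, y, z in units of 4 cm (1.0 is 4 cm), then the turn about the tool's z in units of 4 degrees (1.0 is 4 degrees), then the opening, from 0 (shut) to 1 (fully open). A call has 1 to 12 rows; each row shifts and turns the commanded pose from where the row before left it, along the tool's axes as they then stand; what a row does not reach is not made up. A row lasts 1/8 s, in which the tool goes at most 62.5 mm and 10.7 degrees, less where a joint would pass 70% of its speed; a pose out of reach is approached as far as the arm can. A call with a number of a shift or a turn outside -1 to 1 is refused whole. A call with a gripper value outside its range is refused whole. The fingers move at their own pace and stop on an object; FORCE is the grip in N (left out, the last holds). Time passes only in rows, so rows that do not move let the fingers close. It gives the time, the measured TCP pose, the force, the opening and the grip force at its end, in the units of the state.
- readout.observe(): the state, without advancing time (a new reading comes with each control period).
- vision.get_image(name): name is "scene" or "side" or "wrist"; returns a dict with "pixels" (384x512x3 uint8, blue, green, red), "z_map" (384x512 float32, m along the optical axis (not along the pixel's ray), 0 where there is no reading), "camera_matrix" (3x3 intrinsics, pixels), "k1" (the pictures are not rectified: a ray, as slopes to the right and down, at radius r is drawn at 1 + k1 r^2 times it, then the intrinsics apply), "position" and "rotation" of the camera in the world. Camera axes: x right, y up, looking along -z (the intrinsics and any distortion apply to the point x, -y, -z); pixel columns grow to the right and rows downward; lengths in m; the calibration is good to about 2 mm. A picture is of the moment at which its call begins.
- sign_off(): hands the job in; it is judged then, once.
The state is a dict: "clock": time; "joints": joint angles; "dq": joint speeds; "joint_efforts": joint torques, N m; "position": TCP position; "ee_rot": TCP orientation; "force": force on the tool from outside, world axes, zero at the start; "ft_torque": the same for the moment, N m; "width": opening from 0.0 (shut) to 1.0 (fully open); "gripper_force": force on a finger pad.
Only numpy, scipy, OpenCV 4.12 (cv2) and the standard library are available. Lean on these libraries where they do the work, as an engineer would, in place of code of your own. Each camera call takes 0.05 s, during which the arm holds its last target. There are 200 camera calls.

## Working session

There is one attempt and no reset: what is moved stays moved. The work goes in short steps, Python scripts to look and compute and a shell command to move; the robot and the scene stay as the last step left them, time stands still between calls to the robot, and variables do not carry over. Pictures are saved under pics/ and viewed, at most 10 in all, crops included, and the job is handed in when it is done.

```bash
mkdir -p pics; cat > h.py <<'E'
import numpy as np, cv2
from scipy.spatial.transform import Rotation as R
from cell import readout, vision, arm
def cam(n):
    d=vision.get_image(n); np.savez(f'{n}.npz',**d); return d
def load(n): return dict(np.load(f'{n}.npz'))
def Rm(d):
    r=np.array(d['rotation'],float)
    return r if r.shape==(3,3) else (R.from_rotvec(r).as_matrix() if r.size==3 else R.from_quat(r).as_matrix())
def ray(d,u,v):
    K=d['camera_matrix'];k=float(d['k1'])
    x=(np.asarray(u,float)-K[0,2])/K[0,0];y=(np.asarray(v,float)-K[1,2])/K[1,1]
    a,b=x.copy(),y.copy()
    for _ in range(20):
        s=1+k*(a*a+b*b);a,b=x/s,y/s
    return np.stack([a,-b,-np.ones_like(a)],-1)@Rm(d).T
def onz(d,u,v,z):
    r=ray(d,u,v);p=np.array(d['position']);return p+r*((z-p[2])/r[...,2])[...,None]
def dep(d,u,v):
    u=np.asarray(u);v=np.asarray(v)
    return np.array(d['position'])+ray(d,u,v)*d['z_map'][v,u][...,None]
def proj(d,P):
    q=(np.asarray(P)-d['position'])@Rm(d);x=q[...,0]/-q[...,2];y=-q[...,1]/-q[...,2]
    s=1+float(d['k1'])*(x*x+y*y);K=d['camera_matrix']
    return np.stack([x*s*K[0,0]+K[0,2],y*s*K[1,1]+K[1,2]],-1)
E
python3 - <<'E'
from h import *
a=[]
for n in('scene','side','wrist'):
    d=cam(n);print(n,d['position'],d['rotation'],d['k1'],d['camera_matrix'][0]);a.append(d['pixels'])
cv2.imwrite('pics/a.png',cv2.resize(a[0],(800,600)));cv2.imwrite('pics/b.png',cv2.resize(np.hstack(a[1:]),(800,300)))
print(readout.observe())
E
```

```text
scene [ 1.03687731 -0.47272911  1.08848575] [0.58310856 0.25436357 0.79967606] 0.023559716230867726 [383.65003537   0.         249.95599238]
side [-0.00577681  0.69304318  0.70034595] [ 0.35449798 -1.18727678 -2.25864216] 0.00837823015074165 [391.22664673   0.         255.82985943]
wrist [0.62388339 0.07987194 0.38373126] [-2.96046484e-01  2.00598826e-03 -8.80951257e-05] -0.0026552659152132055 [323.62367403   0.         255.28542889]
{'clock': 0.15, 'joints': array([-0.10260829,  0.43502043,  0.02498719,  1.57386553, -0.01155459,
        1.13399021, -0.07509641]), 'dq': array([ 0.00138004, -0.00113909,  0.00099581, -0.00309962,  0.0002402 ,
        0.00183757,  0.00023067]), 'joint_efforts': array([ 9.13879558e-04, -6.68263149e+01,  9.85680185e-01, -3.14695251e+01,
       -6.03506877e-02,  3.94195947e-02,  8.07748006e-05]), 'position': array([ 6.24628249e-01, -6.34968934e-05,  2.26160552e-01]), 'ee_rot': array([-2.22100603e+00, -2.22089684e+00,  1.42214729e-03]), 'force': array([0.24791662, 0.77349976, 0.67424   ]), 'ft_torque': array([-0.0122298 , -0.01838454,  0.02029762]), 'gripper_force': 0.0, 'width': 1.0011529013429472}
```

View pics/a.png

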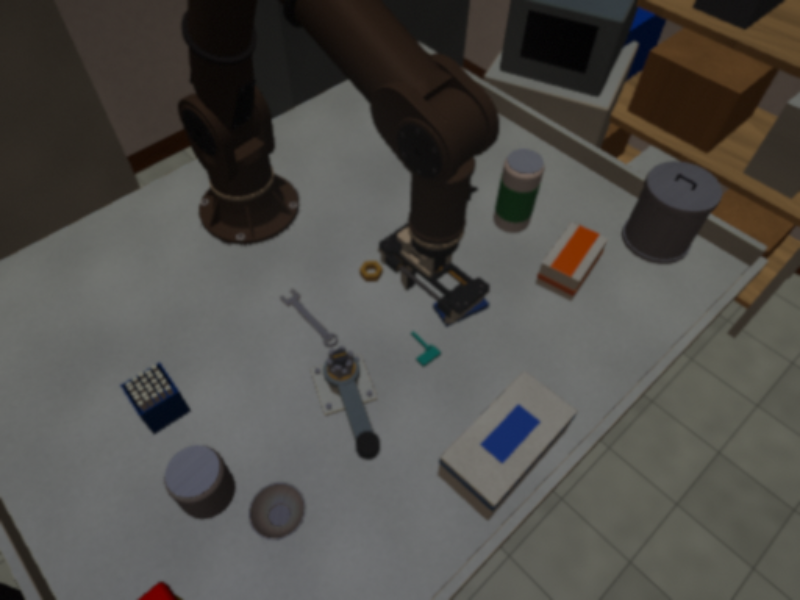

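View pics/b.png

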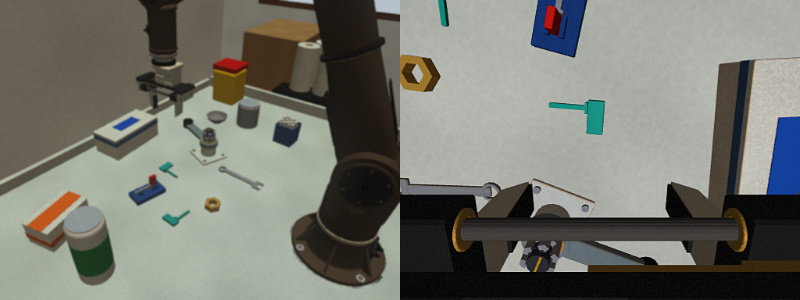

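The red-handled pin sits in the blue rest at b.png side (152,182) and wrist (552,20). The teal pins at side (168,168) and (175,217) are look-alikes. The pivot is at scene (342,372).

```bash
python3 - <<'E'
from h import *
s=load('scene')['pixels'];w=load('wrist')['pixels'];e=load('side')['pixels']
def cr(i,x0,x1,y0,y1,W,H): return cv2.resize(i[y0:y1,x0:x1],(W,H),interpolation=cv2.INTER_CUBIC)
A=cr(s,195,255,215,275,400,400)
B=cr(w,140,260,0,100,400,333)
C=cr(w,140,240,290,350,400,240)
D=cr(e,150,230,210,270,400,300)
c=np.zeros((600,800,3),np.uint8)
c[:300,:400]=cv2.resize(A,(400,400))[50:350];c[:300,400:]=B[:300];c[300:540,:400]=C;c[300:600,400:]=D
cv2.imwrite('pics/c.png',c)
W=load('wrist');S=load('scene')
# coarse
h=s.astype(int);
print('pivot scene depth',dep(S,np.array([218,219]),np.array([235,232])))
wi=w.astype(int);m=(wi[...,2]>130)&(wi[...,1]<70)&(wi[...,0]<70);v,u=np.nonzero(m);k=v<100;print(u[k].mean(),v[k].mean(),dep(W,u[k],v[k]).mean(0),dep(W,u[k],v[k]).max(0),dep(W,u[k],v[k]).min(0))
E
```

```text
pivot scene depth [[ 0.55627711 -0.15752899  0.09190574]
 [ 0.55697849 -0.15311952  0.10534189]]
191.27814569536423 21.403973509933774 [0.56712489 0.1440799  0.06768988] [0.57347815 0.15560808 0.06974755] [0.56002249 0.13265998 0.06483455]
```

View pics/c.png

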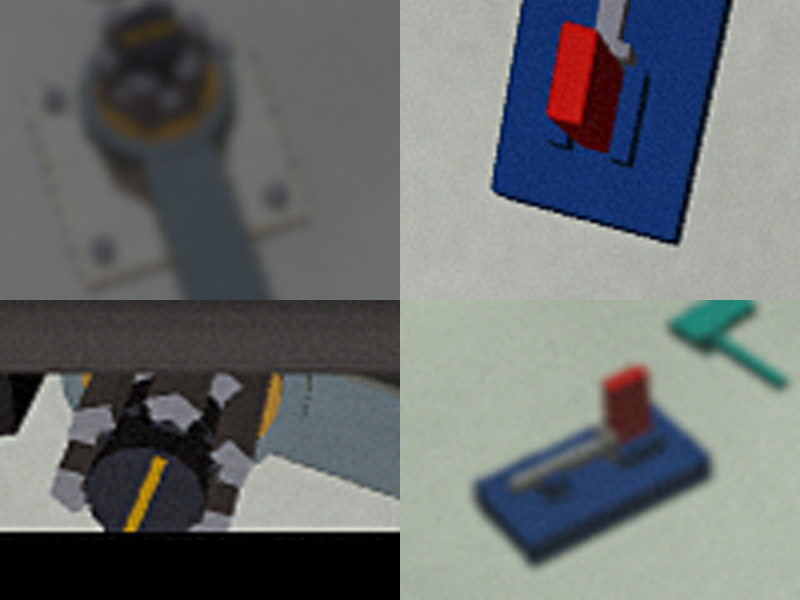

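The crop confirms the red pin in the blue rest and shows the nut with the yellow line on the spindle. Moving so that the wrist camera is over the nut.

```bash
python3 -m creep '[[-0.8,-0.28,0,0,1],[-0.8,-0.28,0,0,1],[-0.8,-0.28,0,0,1],[-0.8,-0.28,0,0,1],[-0.8,-0.28,0,0,1],[-0.8,-0.28,0,0,1],[0,0,0,0,1],[0,0,0,0,1]]'
python3 - <<'E'
from h import *
d=cam('wrist');p=d['pixels'];q=proj(d,np.array([.556,-.155,.11]));print(q)
u,v=q.astype(int);u0=max(0,min(512-200,u-100));v0=max(0,min(384-150,v-75));print(u0,v0)
cv2.imwrite('pics/d.png',cv2.resize(p[v0:v0+150,u0:u0+200],(800,600),interpolation=cv2.INTER_CUBIC))
E
```

```text
clock: 1.15
position: [0.5579, -0.1914, 0.2265]
ee_rot: [-2.221, -2.221, -0.001]
force: [-0.1, 0.3, -1.1]
width: 1.0
gripper_force: 0.0
[254.30928037 151.6114075 ]
154 76
```

View pics/d.png

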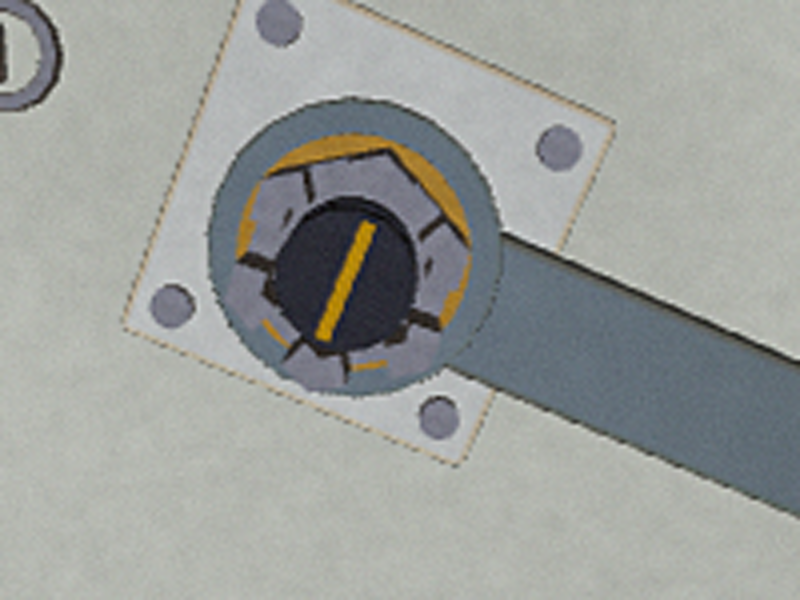

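The view shows the yellow line running from (324,335) to (368,225), and the arm going right and down. A nut corner at about (390,150) points near the line, so the next slot is about 0.5 rad short. I'll measure this numerically.

```bash
python3 - <<'E'
from h import *
d=load('wrist');p=d['pixels'].astype(int)
v,u=np.mgrid[76:226,154:354];u=u.ravel();v=v.ravel();P=dep(d,u,v);c=p[v,u]
yel=(c[:,2]>140)&(c[:,0]<70)&(c[:,1]>90)
dark=(c.max(1)<75)
near=np.hypot(P[:,0]-.556,P[:,1]+.157)<.04
y=P[yel&near&(P[:,2]>.095)];print('yellow n',len(y),y.mean(0),'med z',np.median(y[:,2]))
C=y.mean(0)[:2];w,V=np.linalg.eigh(np.cov((y[:,:2]-C).T));a=V[:,1]*np.sign(V[1,1]);print('line ang',np.degrees(np.arctan2(a[1],a[0])),'len',np.ptp((y[:,:2]-C)@a),'ctr',((y[:,:2]-C)@a).min(),((y[:,:2]-C)@a).max())
r=np.hypot(*(P[:,:2]-C).T)
for nm,m in (('spindle dark',(r<.012)),('nut',(r>.017)&(r<.022)&(P[:,2]>.1)),('washer',(r>.025)&(r<.03)&(P[:,2]<.08)),('hub',(r>.0305)&(r<.034)&(P[:,2]<.08)),('flange',(r>.045)&(r<.05)&(P[:,2]<.04)),('table',(r>.09))): print(nm,m.sum(),np.percentile(P[m,2],[10,50,90]))
m=(r>.016)&(r<.030)&(P[:,2]>.104);q=P[m,:2]
print('nut top mean',q.mean(0)-C)
th=np.arctan2(*(q-C).T[::-1])
h,_=np.histogram(np.degrees(th)%60,bins=20,range=(0,60));print('hist pix by ang%60 (slot=min)',h)
far=np.hypot(*(q-C).T)>.0235
h,_=np.histogram(np.degrees(th[far])%60,bins=20,range=(0,60));print('corner hist',h)
z6=np.exp(6j*th[far]).sum();print('corner ang',np.degrees(np.angle(z6))/6)
E
```

```text
yellow n 106 [ 0.54420877 -0.14892114  0.11828677] med z 0.11827602268021137
line ang 67.09489208323541 len 0.025655785708793493 ctr -0.012872897720621165 0.012782887988172328
spindle dark 670 [0.11685137 0.11777631 0.1187217 ]
nut 517 [0.1060996  0.11054816 0.11156186]
washer 588 [0.06908652 0.0711627  0.07334889]
hub 656 [0.06883992 0.06974894 0.07062255]
flange 774 [0.00875146 0.00977383 0.01081008]
table 12632 [-0.00125435 -0.00020024  0.00659172]
nut top mean [-7.11265360e-05  2.47930131e-04]
hist pix by ang%60 (slot=min) [74 77 84 86 83 77 73 78 65 26  0  0  0  0  0  0  0 14 63 71]
corner hist [12 16 27 36 29 16 15 11  4  4  0  0  0  0  0  0  0  1  5  7]
corner ang 11.108709564199367
```

```bash
python3 -m creep '[[0.53,-0.17,0,0,1],[0.53,-0.17,0,-0.25,1],[0,0,0,-1,1],[0,0,0,-1,1],[0,0,0,-1,1],[0,0,0,-1,1],[0,0,0,-1,1],[0,0,0,-1,1],[0,0,0,-1,1],[0,0,0,-1,1],[0,0,0,-1,1],[0,0,0,-1,1]]'
python3 -m creep '[[0,0,0.9,0,1],[0,0,0.9,0,1],[0,0,0.9,0,1],[0,0,0.4,0,1],[0,0,0.25,0,1],[0,0,0.25,0,1],[0,0,0,0,1],[0,0,0,0,1]]'
python3 -c "
from h import *
s=readout.observe();T=R.from_rotvec(s['ee_rot']).as_matrix();print(s['position'],np.degrees(np.arctan2(T[1,1],T[0,1])),T[:,2],s['force'])"
```

```text
clock: 2.7
position: [0.5439, -0.1472, 0.2269]
ee_rot: [-1.295, -2.862, -0.001]
force: [0.6, 0.2, -0.5]
width: 1.001
gripper_force: 0.0
clock: 3.7
position: [0.5447, -0.1497, 0.0834]
ee_rot: [1.303, 2.858, 0.0]
force: [-1.1, -0.5, -0.3]
width: 0.999
gripper_force: 0.0
[ 0.54467392 -0.14972752  0.08339615] 40.98658174084507 [ 1.10970646e-03 -2.01660407e-04 -9.99999364e-01] [-1.12901847 -0.53866101 -0.31099329]
```

```bash
python3 -m creep '[[0,0,0,0,0.6],[0,0,0,0,0.4],[0,0,0,0,0.4],[0,0,0,0,0.4],[0,0,0,0,0.4]]' 25
```

```text
clock: 4.32
position: [0.5443, -0.1496, 0.0827]
ee_rot: [1.303, 2.858, 0.0]
force: [8.9, 8.2, -0.0]
width: 0.506
gripper_force: 8.2
```

```bash
python3 -m creep '[[0,0.02,0,0,0.4],[0,0,0,0,0.4],[0,0,0,0,0.4]]' 25;  python3 -m creep '[[0,0,0,0.8,0.4],[0,0,0,0.8,0.4],[0,0,0,0.8,0.4],[0,0,0,0.8,0.4],[0,0,0,0,0.4]]' 25
python3 -c "
from h import *
s=readout.observe();T=R.from_rotvec(s['ee_rot']).as_matrix();print(s['position'],np.degrees(np.arctan2(T[1,1],T[0,1])),s['force'],s['ft_torque'])"
```

```text
clock: 4.7
position: [0.5446, -0.1493, 0.0828]
ee_rot: [-1.303, -2.858, 0.0]
force: [-1.7, -0.9, 2.3]
width: 0.5
gripper_force: 25.0
clock: 5.32
position: [0.5448, -0.1492, 0.0828]
ee_rot: [1.613, 2.696, -0.0]
force: [-1.0, -0.3, 2.9]
width: 0.501
gripper_force: 25.0
[ 0.54475311 -0.14916537  0.08275794] 28.19712980311379 [-1.00031024 -0.31597777  2.92593306] [-0.26184459  0.33545705 -0.22345418]
```

```bash
python3 -m creep '[[0,0,0,0.8,0.4],[0,0,0,0.8,0.4],[0,0,0,0.8,0.4],[0,0,0,0.8,0.4],[0,0,0,0.8,0.4],[0,0,0,0.8,0.4],[0,0,0,0.45,0.4],[0,0,0,0,0.4],[0,0,0,0,0.4]]' 25
python3 -c "
from h import *
s=readout.observe();T=R.from_rotvec(s['ee_rot']).as_matrix();print(s['position'],np.degrees(np.arctan2(T[1,1],T[0,1])),s['force'],s['ft_torque'])"
```

```text
clock: 6.45
position: [0.5451, -0.1491, 0.0828]
ee_rot: [2.077, 2.357, 0.001]
force: [2.3, -0.4, 0.4]
width: 0.499
gripper_force: 25.0
[ 0.54511789 -0.14910248  0.0827946 ] 7.227659069763201 [ 2.25678196 -0.41972271  0.35894048] [-0.10432181 -0.11505205 -0.17076966]
```

```bash
python3 -m creep '[[0,0,0,0,0.6],[0,0,0,0,1],[0,0,0,0,1],[0,0,-0.3,0,1],[0,0,-0.9,0,1],[0,0,-0.9,0,1],[0,0,-0.9,0,1],[-0.5,0,-0.6,0,1],[-0.5,0,0,0,1],[0,0,0,0,1],[0,0,0,0,1]]'
cat > nut.py <<'E'
from h import *
d=cam('wrist');p=d['pixels'].astype(int)
v,u=np.mgrid[0:384,0:512];u=u.ravel();v=v.ravel();P=dep(d,u,v);c=p[v,u]
yel=(c[:,2]>140)&(c[:,0]<70)&(c[:,1]>90)
near=np.hypot(P[:,0]-.5442,P[:,1]+.149)<.016
y=P[yel&near&(P[:,2]>.095)]
C=y.mean(0)[:2];w,V=np.linalg.eigh(np.cov((y[:,:2]-C).T));a=V[:,1]*np.sign(V[1,1]);print('ctr',y.mean(0),'line',np.degrees(np.arctan2(a[1],a[0])),len(y))
r=np.hypot(*(P[:,:2]-C).T)
m=(r>.016)&(r<.030)&(P[:,2]>.104)&(P[:,2]<.114);q=P[m,:2]
th=np.arctan2(*(q-C).T[::-1]);far=np.hypot(*(q-C).T)>.0235
h,e=np.histogram(np.degrees(th)%60,bins=30,range=(0,60));print(h)
print('corner+30',np.degrees(np.angle(np.exp(6j*th[far]).sum()))/6+30,'solid+30',np.degrees(np.angle(np.exp(6j*th).sum()))/6+30)
E
python3 nut.py
```

```text
clock: 7.82
position: [0.5492, -0.188, 0.2257]
ee_rot: [-2.076, -2.355, 0.001]
force: [0.3, 0.5, -0.1]
width: 1.002
gripper_force: 0.0
ctr [ 0.54422152 -0.14879627  0.11827864] line 66.84135051030324 99
[ 0  0  0  0  0  0  0  0  0 13 39 45 48 52 50 52 55 53 53 60 52 56 46 48
 50 48 35 10  0  0]
corner+30 6.579640940230394 solid+30 6.800414700453313
```

```bash
python3 -m creep '[[0.89,0.17,0,0,1],[0.89,0.17,0,0,1],[0.89,0.17,0,0,1],[0.89,0.17,0,0,1],[0.89,0.17,0,0,1],[0.89,0.17,0,0,1],[0.89,0.17,0,0,1],[0.89,0.17,0,1,1],[0,0,0,1,1],[0,0,0,1,1],[0,0,0,1,1],[0,0,0,0,1]]'
python3 - <<'E'
from h import *
d=cam('wrist');p=d['pixels'].astype(int);v,u=np.mgrid[0:384,0:512];u=u.ravel();v=v.ravel();P=dep(d,u,v);c=p[v,u]
m=(c[:,2]>110)&(c[:,1]<60)&(c[:,0]<60)&(np.hypot(P[:,0]-.567,P[:,1]-.144)<.04)
print(m.sum(),np.percentile(P[m,2],[5,50,95]));t=P[m&(P[:,2]>.0645)]
r=cv2.minAreaRect((t[:,:2]*1000).astype(np.float32));print('top',len(t),r)
b=P[(c[:,0]>60)&(c[:,2]<60)&(P[:,2]>.012)&(P[:,2]<.024)&(np.hypot(P[:,0]-.567,P[:,1]-.16)<.1)]
print('rest',len(b),cv2.minAreaRect((b[:,:2]*1000).astype(np.float32)))
s=P[(P[:,2]>.027)&(P[:,2]<.037)&(c.max(1)-c.min(1)<40)&(np.hypot(P[:,0]-.567,P[:,1]-.18)<.04)]
C=s[:,:2].mean(0);V=np.linalg.eigh(np.cov((s[:,:2]-C).T))[1][:,1];print('shank',len(s),s.mean(0),np.degrees(np.arctan2(*V[::-1])))
o=readout.observe();T=R.from_rotvec(o['ee_rot']).as_matrix();print(o['position'],np.degrees(np.arctan2(T[1,1],T[0,1])))
q=proj(d,np.array([.57,.16,.04])).astype(int);print(q)
u0=max(0,min(352,q[0]-80));v0=max(0,min(264,q[1]-60));cv2.imwrite('pics/e.png',cv2.resize(d['pixels'][v0:v0+120,u0:u0+160],(640,480)))
E
```

```text
clock: 9.38
position: [0.5675, 0.1014, 0.2262]
ee_rot: [-2.383, -2.046, 0.001]
force: [-0.8, -1.2, 0.2]
width: 1.004
gripper_force: 0.0
236 [0.06657671 0.06761605 0.06885599]
top 236 ((570.178466796875, 156.89219665527344), (49.78171920776367, 9.367558479309082), 75.46426391601562)
rest 4319 ((572.419677734375, 166.2942352294922), (109.39968872070312, 59.23715591430664), 75.30594635009766)
shank 374 [0.57748765 0.18492905 0.03323969] 74.85252902838106
[0.56759945 0.10122763 0.2262908 ] -8.660318426691473
[250 119]
```

View pics/e.png

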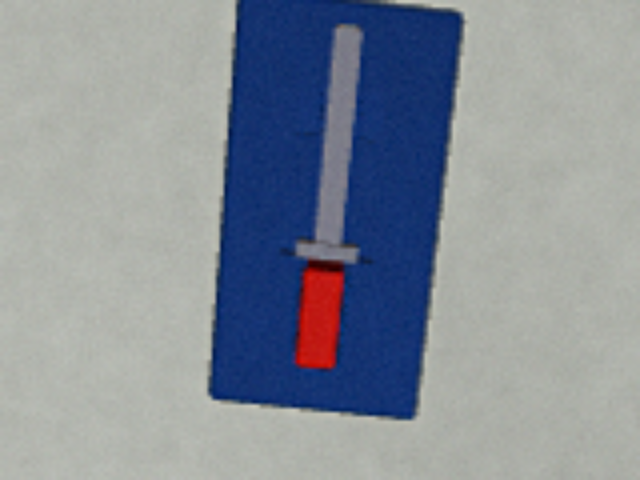

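The crop shows the red plate centred at (320,317) and the shank running up to (345,30).

```bash
python3 - <<'E'
from h import *
d=load('wrist');p=d['pixels'].astype(int)
c=onz(d,np.array(170+320/4.),np.array(59+317/4.),.0675);print(c)
v,u=np.mgrid[0:384,0:512];u=u.ravel();v=v.ravel();P=dep(d,u,v);k=p[v,u]
m=(k[:,2]>110)&(k[:,1]<60)&(k[:,0]<60)&(np.hypot(P[:,0]-c[0],P[:,1]-c[1])<.017)&(P[:,2]>.0645)
t=P[m];r=cv2.minAreaRect((t[:,:2]*1000).astype(np.float32));print(r,t.mean(0))
g=np.array(r[0])/1000
a=np.radians(-8.66);ty=np.array([np.cos(a),np.sin(a)]);tx=np.array([-np.sin(a),np.cos(a)])
D=g-np.array([.5676,.10125]);print('tool x,y units',D@tx/.04,D@ty/.04)
E
```

```text
[0.56746324 0.14418847 0.0675    ]
((566.8529663085938, 144.06640625), (23.281890869140625, 9.367558479309082), 75.46426391601562) [0.56692903 0.14414547 0.06766543]
tool x,y units 1.0553946388982378 -0.17963531354682927
```

```bash
python3 -m creep '[[0.53,-0.09,0,0,0.7],[0.53,-0.09,0,0,0.7],[0,0,0,0.75,0.7],[0,0,0,0.75,0.7],[0,0,0.9,0,0.5],[0,0,0.9,0,0.5],[0,0,0.9,0,0.5],[0,0,0.8,0,0.5],[0,0,0.6,0,0.5],[0,0,0.4,0,0.5],[0,0,0.2,0,0.5],[0,0,0,0,0.5]]'
python3 -c "
from h import *
s=readout.observe();T=R.from_rotvec(s['ee_rot']).as_matrix();print(s['position'],np.degrees(np.arctan2(T[1,1],T[0,1])),s['force'])"
```

```text
clock: 10.92
position: [0.5675, 0.1438, 0.0387]
ee_rot: [-2.489, -1.917, 0.0]
force: [0.1, -0.7, 0.1]
width: 0.5
gripper_force: 0.0
[0.56752867 0.14380892 0.03871601] -14.782081626207567 [ 0.11536461 -0.65009958  0.07878981]
```

```bash
python3 -m creep '[[0,0,0,0,0.2],[0,0,0,0,0],[0,0,0,0,0],[0,0,0,0,0],[0,0,-0.2,0,0],[0,0,-0.4,0,0],[0,0,-0.8,0,0],[0,0,-0.8,0,0],[0,0,-0.8,0,0],[0,0,-0.6,0,0],[0,0,0,0,0]]' 25
python3 -c "
from h import *
s=readout.observe();T=R.from_rotvec(s['ee_rot']).as_matrix();print(s['position'],np.degrees(np.arctan2(T[1,1],T[0,1])),s['force'])
a=np.arctan2(T[1,1],T[0,1]);ty=np.array([np.cos(a),np.sin(a)]);tx=np.array([-np.sin(a),np.cos(a)])
D=np.array([.5039,-.2436])-s['position'][:2];print(D@tx/.04,D@ty/.04)"
```

```text
clock: 12.3
position: [0.5688, 0.1438, 0.1857]
ee_rot: [2.488, 1.915, 0.007]
force: [0.4, 0.3, -0.8]
width: 0.109
gripper_force: 25.0
[0.56883282 0.14382046 0.1857041 ] -14.8187654626759 [ 0.41771044  0.29487623 -0.82761346]
-9.778552557266687 0.9078612609040126
```

```bash
python3 -m creep '[[-0.6,0.06,0,0,0],[-0.95,0.09,0,0,0],[-0.95,0.09,0,0,0],[-0.95,0.09,0,0,0],[-0.95,0.09,0,0,0],[-0.95,0.09,0,0,0],[-0.95,0.09,0,0,0],[-0.95,0.09,0,0,0],[-0.95,0.09,0,0,0],[-0.95,0.09,0,0,0],[-0.63,0.05,0,0,0]]'
python3 -m creep '[[0,0,0,0.7,0],[0,0,0.2,0.7,0],[0,0,0.6,0.65,0],[0,0,0.6,0,0],[0,0,0.2,0,0],[0,0,0,0,0],[0,0,0,0,0]]'
python3 - <<'E'
from h import *
s=readout.observe();T=R.from_rotvec(s['ee_rot']).as_matrix();print(s['position'],np.degrees(np.arctan2(T[1,1],T[0,1])),s['force'])
w=cam('wrist');e=cam('side');q=proj(e,np.array([.53,-.18,.11])).astype(int);print(q)
u0=max(0,min(512-120,q[0]-60));v0=max(0,min(384-90,q[1]-45));print(u0,v0)
cv2.imwrite('pics/f.png',np.hstack([cv2.resize(w['pixels'],(400,300)),cv2.resize(e['pixels'][v0:v0+90,u0:u0+120],(400,300))]))
E
```

```text
clock: 13.68
position: [0.5019, -0.246, 0.1822]
ee_rot: [-2.491, -1.914, 0.002]
force: [0.2, -0.3, -0.4]
width: 0.106
gripper_force: 25.0
clock: 14.55
position: [0.5035, -0.2443, 0.1195]
ee_rot: [2.619, 1.733, 0.001]
force: [0.9, 0.8, -0.3]
width: 0.103
gripper_force: 25.0
[ 0.50354308 -0.24426477  0.11951282] -23.00707859484238 [ 0.88850462  0.761214   -0.25356609]
[277 165]
217 120
```

View pics/f.png

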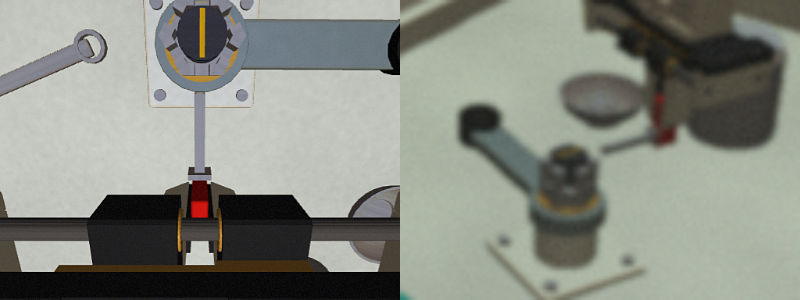

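The wrist view shows the shank at (200,130) in line with the yellow line at (202,33). I'll measure the offset in the hole frame.

```bash
cat > sh.py <<'E'
from h import *
d=cam('wrist');p=d['pixels'].astype(int);v,u=np.mgrid[0:384,0:512];u=u.ravel();v=v.ravel();P=dep(d,u,v);c=p[v,u]
C0=np.array([.5442,-.1488]);a=np.radians(67.0);hy=np.array([np.cos(a),np.sin(a)]);hx=np.array([hy[1],-hy[0]])
X=(P[:,:2]-C0)@hx;Y=(P[:,:2]-C0)@hy;Z=P[:,2]
yl=(c[:,2]>140)&(c[:,0]<70)&(c[:,1]>90)&(np.hypot(X,Y)<.016)&(Z>.1)
print('axis x,y',X[yl].mean(),(Y[yl].max()+Y[yl].min())/2,'z',np.median(Z[yl]),'slope',np.polyfit(Y[yl],X[yl],1)[0])
m=(abs(X)<.012)&(Z>.09)&(Z<.135)&(Y<-.026)&(Y>-.081)&(c.max(1)-c.min(1)<40)
if m.sum()>20:
    f=np.polyfit(Y[m],X[m],1);g=np.polyfit(Y[m],Z[m],1)
    print('shank n',m.sum(),'x at 0',f[1],'x mid',X[m].mean(),'slope',f[0],'top z',np.median(Z[m]),'z slope',g[0],'tip Y',Y[m].max(),'width',np.percentile(X[m],[2,98]))
s=readout.observe();print(s['position'],s['force'])
E
python3 sh.py
```

```text
axis x,y 0.000192925585100978 -0.00028291438235392846 z 0.11820464068883456 slope 0.0034605079618322985
shank n 1264 x at 0 -0.001018469752751307 x mid -0.0012392164995079149 slope 0.003925311513232807 top z 0.11388005918454071 z slope -0.0069350155016302435 tip Y -0.03353706873207438 width [-0.00458585  0.00214554]
[ 0.50355306 -0.24418029  0.1194916 ] [-0.27166926  1.15988328 -0.17139486]
```

```bash
python3 -m creep '[[0,0.03,0.06,0,0],[0,0,0.06,0,0],[0.1,0,0,0,0],[0.1,0,0,0,0],[0.1,0,0,0,0],[0.1,0,0,0,0],[0,0,0,0,0],[0,0,0,0,0]]'; python3 sh.py
```

```text
clock: 15.7
position: [0.5104, -0.2299, 0.1139]
ee_rot: [2.62, 1.734, -0.0]
force: [0.3, 0.8, -1.1]
width: 0.107
gripper_force: 25.0
axis x,y 0.00011636987348868154 -0.00035110983867524086 z 0.11817697803000365 slope 0.000572162080879468
shank n 2089 x at 0 -0.0010377855361838099 x mid -0.00039519866124756016 slope -0.01074628118191842 top z 0.10874585215926197 z slope -0.26751178464989495 tip Y -0.026018585917242022 width [-0.01073749  0.01046006]
[ 0.51039553 -0.22993442  0.11395948] [ 0.03793948 -0.69758225 -0.04011585]
```

```bash
python3 -m creep '[[0.0,0.01,-0.012,0,0],[0.025,0,0,0,0],[0.025,0,0,0,0],[0.025,0,0,0,0],[0.025,0,0,0,0],[0,0,0,0,0]]'; python3 -m creep '[[0.025,0,0,0,0],[0.025,0,0,0,0],[0,0,0,0,0]]'
```

```text
clock: 16.5
position: [0.5125, -0.2261, 0.1144]
ee_rot: [2.62, 1.734, 0.0]
force: [-0.5, 0.3, 0.0]
width: 0.106
gripper_force: 25.0
clock: 16.88
position: [0.5132, -0.2243, 0.1144]
ee_rot: [-2.62, -1.734, -0.0]
force: [-0.3, 0.9, -0.0]
width: 0.107
gripper_force: 25.0
```

The tip is already about 3 mm inside the hole with no contact force. Continuing.

```bash
python3 -m creep '[[0.04,0,0,0,0],[0.04,0,0,0,0],[0.04,0,0,0,0],[0.04,0,0,0,0],[0.04,0,0,0,0],[0,0,0,0,0]]'; python3 -m creep '[[0.05,0,0,0,0],[0.05,0,0,0,0],[0.05,0,0,0,0],[0.05,0,0,0,0],[0.05,0,0,0,0],[0,0,0,0,0]]';python3 -m creep '[[0.05,0,0,0,0],[0.05,0,0,0,0],[0.05,0,0,0,0],[0.05,0,0,0,0],[0.05,0,0,0,0],[0,0,0,0,0]]'
```

```text
clock: 17.62
position: [0.5164, -0.2169, 0.1144]
ee_rot: [-2.62, -1.734, -0.0]
force: [0.4, -0.6, -0.4]
width: 0.11
gripper_force: 25.0
clock: 18.38
position: [0.5203, -0.2076, 0.1144]
ee_rot: [-2.619, -1.734, -0.0]
force: [0.4, -0.3, -1.2]
width: 0.109
gripper_force: 25.0
clock: 19.12
position: [0.5242, -0.1984, 0.1144]
ee_rot: [-2.619, -1.734, -0.0]
force: [0.4, -0.7, -0.3]
width: 0.108
gripper_force: 25.0
```

```bash
python3 -m creep '[[0.05,0,0,0,0],[0.05,0,0,0,0],[0.05,0,0,0,0],[0.05,0,0,0,0],[0.05,0,0,0,0],[0,0,0,0,0]]'; python3 -m creep '[[0.025,0,0,0,0],[0.025,0,0,0,0],[0,0,0,0,0]]'; python3 -m creep '[[0.02,0,0,0,0],[0,0,0,0,0]]'
```

```text
clock: 19.88
position: [0.5281, -0.1892, 0.1144]
ee_rot: [-2.62, -1.734, -0.0]
force: [0.4, 0.4, -1.1]
width: 0.11
gripper_force: 25.0
clock: 20.25
position: [0.5289, -0.1875, 0.1144]
ee_rot: [2.62, 1.734, 0.0]
force: [-0.7, -0.7, -0.3]
width: 0.108
gripper_force: 25.0
clock: 20.5
position: [0.5292, -0.1868, 0.1144]
ee_rot: [2.62, 1.734, 0.0]
force: [0.1, 0.4, -0.4]
width: 0.107
gripper_force: 25.0
```

Y is about -0.0408, so roughly 1.8 mm remain.

```bash
python3 -m creep '[[0.02,0,0,0,0],[0,0,0,0,0]]'; python3 -m creep '[[0.0125,0,0,0,0],[0,0,0,0,0]]'; python3 -m creep '[[0.0125,0,0,0,0],[0,0,0,0,0]]'
```

```text
clock: 20.75
position: [0.5295, -0.186, 0.1144]
ee_rot: [2.62, 1.734, 0.0]
force: [-0.3, -0.5, -0.5]
width: 0.112
gripper_force: 25.0
clock: 21.0
position: [0.5297, -0.1856, 0.1144]
ee_rot: [-2.62, -1.734, -0.0]
force: [0.1, -0.1, 0.1]
width: 0.108
gripper_force: 25.0
clock: 21.25
position: [0.5297, -0.1855, 0.1144]
ee_rot: [2.62, 1.733, -0.0]
force: [-1.0, -1.7, -1.1]
width: 0.107
gripper_force: 25.0
```

```bash
python3 -m creep '[[0.006,0,0,0,0],[0,0,0,0,0]]'; python3 -m creep '[[0.006,0,0,0,0],[0,0,0,0,0]]'
```

```text
clock: 21.5
position: [0.5297, -0.1855, 0.1145]
ee_rot: [2.62, 1.733, -0.001]
force: [-1.8, -2.5, 0.5]
width: 0.107
gripper_force: 25.0
clock: 21.75
position: [0.5298, -0.1854, 0.1145]
ee_rot: [2.62, 1.733, -0.001]
force: [-2.3, -5.2, 0.7]
width: 0.105
gripper_force: 25.0
```

```bash
python3 -m creep '[[0.008,0,0,0,0],[0,0,0,0,0],[0,0,0,0,0]]'; python3 sh.py | head -1; python3 -m creep '[[0,0,0,0,0.15],[0,0,0,0,0.3],[0,0,0,0,0.5],[0,0,0,0,0.5],[0,0,-0.2,0,0.5],[0,0,-0.6,0,0.5],[0,0,-0.8,0,0.5],[0,0,-0.8,0,0.5],[-0.5,0,-0.4,0,0.5],[-0.5,0,0,0,0.5],[0,0,0,0,0.5],[0,0,0,0,0.5]]'
python3 nut.py
python3 - <<'E'
from h import *
w=cam('wrist');e=cam('side')
cv2.imwrite('pics/g.png',np.hstack([cv2.resize(w['pixels'][60:300,100:420],(400,300)),cv2.resize(e['pixels'][120:210,217:337],(400,300))]))
E
```

```text
clock: 22.12
position: [0.5298, -0.1853, 0.1145]
ee_rot: [2.62, 1.733, -0.001]
force: [-2.3, -5.7, 0.8]
width: 0.106
gripper_force: 25.0
axis x,y 9.157402938290152e-05 -0.0009742932814584045 z 0.1185510992229658 slope 0.002720756965059269
clock: 23.68
position: [0.5141, -0.2212, 0.2259]
ee_rot: [-2.619, -1.733, 0.001]
force: [0.3, 1.0, -0.8]
width: 0.5
gripper_force: 0.0
ctr [ 0.54435807 -0.14900194  0.11814699] line 67.01680746062404 136
[33 35 34 34 35 35 34 30 19 19 34 53 49 60 52 59 57 63 61 62 54 60 56 54
 51 57 35 20 19 21]
corner+30 37.71514746501015 solid+30 6.987351011803977
```

View pics/g.png

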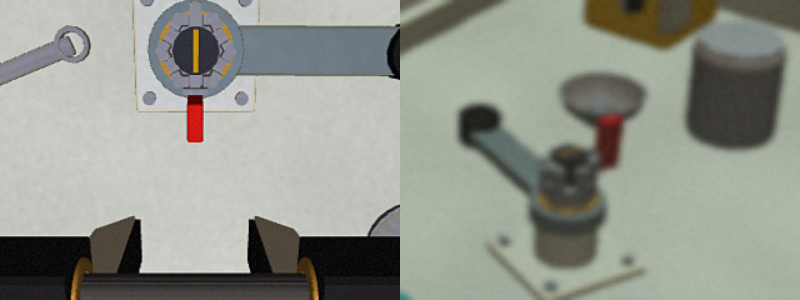

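The pin sits home at (195,118), in line with the yellow line, and the nut is aligned at 67°. The gripper is clear.

```bash
python3 -c "
from cell import sign_off
print(sign_off())"
```

```text
the job is handed in; nothing more can be done
None
```

I tightened the nut to the next slot (slot and hole line up within about 0.3°), pushed the red pin through with its collar pressed home at about 6 N, released it and handed in the job; no verdict came back.

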